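Close the fan control box

TASK

The control box of the ceiling fan leans open on its sloped stand on the dining table, and its white cover lies beside it. Pick the cover up by its black grip and seat it back on the box, both pins through its holes and the cover lying flush on the rim, keeping hold of it until it is down; then let go. Leave the candle, bowl and screwdriver where they are.

Things in the scene. Friction and masses are not known exactly. Their poses are not given: they have to be found in the camera images.
- housing: Open blue box, 100 (x) x 150 (y) x 45 mm deep, fixed, tilted 30 degrees towards the robot on a wooden stand (foot 150 x 180 mm). Origin: centre of the open face in the rim plane, 115 mm above the table. z: out of the box, square to the rim; x: up the slope; y: along the level long side. When seated, the cover's frame coincides with this one, or is half a turn about z from it (both are equal).
- pin_left (a point): Tip of the brass pin at x = 0, y = +62, z = 17 mm of the housing. Both pins point along the housing's z, are 8 mm thick and taper to a 3 mm tip over their last 7 mm.
- pin_right (a point): Tip of the other, equal pin at x = 0, y = -62, z = 17 mm of the housing.
- cover: Loose white plate, 104 (x) x 154 (y) x 5 mm, about 0.2 kg, lying face up on the table. Origin: centre of its underside; z out of the face. Two 13 mm through holes at x = 0, y = -62 and +62 mm. Mid-face stands a black grip rib, 14 mm thick in x, 50 mm long in y, from 5 to 35 mm above the underside; hold it across its thickness.
- candle: Red pillar candle, 68 mm diameter, 85 mm high, loose bystander; origin: centre of its underside.
- bowl: Blue ceramic bowl, 96 mm across, 50 mm high, loose bystander; origin: centre of its underside.
- screwdriver: Screwdriver lying on the table at the far side, crosswise, loose bystander; origin near its middle, x along the shaft.
There are look-alikes about, which are no part of the job. Of the things that look like the cover, the smallest one is meant.

How it is judged:
By the outcome, as a careful person would: the job done as asked, in the order asked, and still so for the second after the job is handed in, with the robot touching nothing.
It also fails if it takes over 42 s, if anything falls off the work surface, if the arm or the gripper's body presses on something with over 40 N, if the wrist force passes 120 N, or if a joint passes its speed limit or range.

ROBOT

A 6-joint arm with a two-finger parallel gripper is mounted at the origin on the work surface. World frame = base frame: x ahead of the robot, y to its left, z up, the work surface at z = 0. Lengths are in mm, angles in rad, forces in N, time in s.
With the tool pointing down it reaches from about 200 to 875 mm from the base axis. Payload 3.4 kg.
Tool frame: the origin (TCP) lies at the very end of the fingers, on their centre line; the grasp point (between the pads) lies 19 mm behind it; z points along the fingers, y is the line along which they close (so a half turn about z gives the same grasp; the last joint's range is limited). The gripper opens to 94 mm and grips with 3 to 60 N. Pads are 16 mm wide; open, the fingers measure 119 mm over their backs; the gripper's body (75 mm by 177 mm) begins 78 mm behind the grasp point.
Start: joints at [1.105, 0.276, 1.505, -0, 1.361, -0.121], TCP at [194.374, 541.188, 205.493] pointing down, gripper open.
Joint ranges: [-2.89, 2.89], [-0.75, 2.08], [0.22, 2.7], [-1.18, 4.32], [0.11, 2.71], [-2.7, 2.7]. Speed limits (rad/s): [2.57, 2.57, 3.14, 3.14, 3.14, 3.14].

INTERFACE

Orientations are given as a unit quaternion [w, x, y, z].
In Python, from bench import r, vision gives the robot as it stands. The module is installed in compiled form; this text tells all that it offers.
- The arm moves only by the tool jog_arm, never from a script. Its argument "targets" is a list of rows, each a list of 7 numbers: the shift along the tool's x, y, z normalised to -1 to 1, where 1 is 0.08 m, then the turn, a rotation vector about the tool's x, y, z normalised to -1 to 1, where 1 is pi/2 rad, then the opening, from 0 (shut) to 1 (fully open). In form: [[dx, dy, dz, wx, wy, wz, jaw], ...]. A call has 1 to 5 rows; each row is the pose to reach, as a shift and turn from the pose commanded when the call began, along the tool's axes at that moment; what a row does not reach only later rows make up. A row lasts 1/10 s, in which the tool goes at most 50 mm and 8.59 degrees, less where a joint would pass 70% of its speed; a pose out of reach is approached as far as the arm can. A call with a number of a shift or a turn outside -1 to 1 is refused whole. A call with a gripper value outside its range is refused whole. The fingers move at their own pace and stop on an object; "squeeze" is the grip in N (left out, the last holds). Time passes only in rows, so rows that repeat a pose let the fingers close. It gives the time, the measured TCP pose, the force, the opening and the grip force at its end, in the units of the state.
- r.get_obs(): the state, without advancing time (a new reading comes with each control period).
- vision.camera(name): name is "scene" or "top" or "wrist"; returns a dict with "image" (384x512x3 uint8, red, green, blue), "z_map" (384x512 float32, mm along the optical axis (not along the pixel's ray), 0 where there is no reading), "camera_matrix" (3x3 intrinsics, pixels), "R" (3x3) and "t" (3): a world point X has camera coordinates R X + t. Camera axes: x right, y down, z forward; pixel columns grow to the right and rows downward; lengths in mm; the calibration is good to about 2 mm. A picture is of the moment at which its call begins.
- r.hand_in(): hands the job in; it is judged then, once.
The state is a dict: "clock": time; "joints": joint angles; "qd": joint speeds; "joint_efforts": joint torques, N m; "ee_pos": TCP position; "orientation": TCP orientation; "contact_force": force on the tool from outside, world axes, zero at the start; "torque": the same for the moment, N m; "gripper_width": opening from 0.0 (shut) to 1.0 (fully open); "grasp_force": force on a finger pad.
Only numpy, scipy, OpenCV 4.12 (cv2) and the standard library are available. Lean on these libraries where they do the work, as an engineer would, in place of code of your own. Each camera call takes 0.05 s, during which the arm holds its last target. There are 200 camera calls.

## Working session

There is one attempt and no reset: what is moved stays moved. The work goes in short steps, Python scripts to look and compute and a tool call to move; the robot and the scene stay as the last step left them, time stands still between calls to the robot, and variables do not carry over. Pictures are saved under pics/ and viewed, at most 13 in all, crops included, and the job is handed in when it is done.

Besides the shell and the picture viewer there is one more tool, called as a command line: name --pt "numbers of a row" for each row, then --argument value for the rest. jog_arm: Moves the arm, as the interface text tells. Its arguments: {"type":"object","properties":{"targets":{"type":"array"},"squeeze":{"type":"number"}},"required":["targets"]}

```bash
mkdir -p pics; cat > h.py <<'E'
import numpy as np, cv2
from bench import r, vision
def cam(n):
    c=vision.camera(n); c['bgr']=c['image'][:,:,::-1].copy(); return c
def pts(c):
    z=c['z_map']; K=c['camera_matrix']; v,u=np.mgrid[:z.shape[0],:z.shape[1]]
    P=np.stack([(u-K[0,2])/K[0,0]*z,(v-K[1,2])/K[1,1]*z,z],-1)
    return (P-c['t'])@c['R']
def ray(c,u,v,h):
    d=c['R'].T@np.linalg.inv(c['camera_matrix'])@[u,v,1]; o=-c['R'].T@c['t']
    return o+d*(h-o[2])/d[2]
E
python3 - <<'E'
from h import *
a=cam('scene');b=cam('top')
cv2.imwrite('pics/s.png',a['bgr']);cv2.imwrite('pics/t.png',b['bgr'])
np.savez('v0.npz',s=a['bgr'],t=b['bgr'],ps=pts(a),pt=pts(b))
print(r.get_obs()); print(-b['R'].T@b['t'],-a['R'].T@a['t'])
E
```

```text
{'clock': 0.1, 'joints': array([ 1.10500710e+00,  2.76495679e-01,  1.50595406e+00, -1.82360986e-05,
        1.36071747e+00, -1.20976551e-01]), 'qd': array([ 0.00080528, -0.00216214, -0.00380224,  0.00063981,  0.00045598,
       -0.00027545]), 'joint_efforts': array([ 2.79596366e-03, -4.05454481e+01, -2.37778795e+01,  7.05591193e-02,
        2.98473635e-02, -5.64823904e-05]), 'ee_pos': array([194.13698617, 540.71012349, 204.73273311]), 'orientation': array([-2.19139762e-04,  1.71551572e-01,  9.85174826e-01, -7.56217576e-04]), 'contact_force': array([-0.49227525, -0.0779781 , -0.06372597]), 'torque': array([0.04340165, 0.005361  , 0.00869749]), 'grasp_force': 0.0, 'gripper_width': 0.9992955266863789}
[ 391.4739957   -18.47328457 1329.61521742] [1222.63084205  -72.22007793 1246.83447879]
```

View pics/t.png

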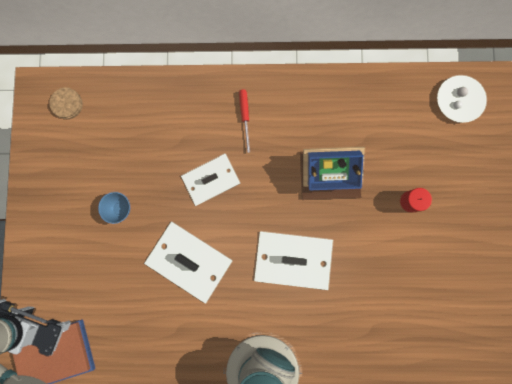

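View pics/s.png

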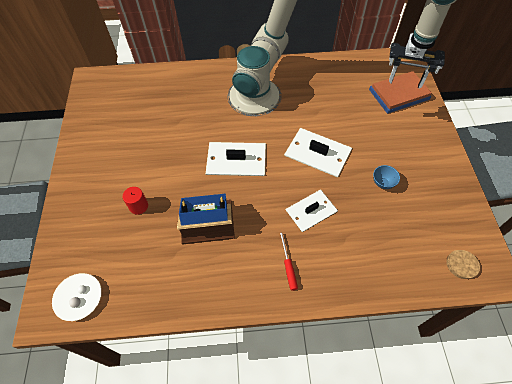

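Top view: three white plates with black ribs could be the cover, at (210,180), (188,262) and (294,261). The one at (210,180) is visibly the smallest. The housing is at (335,170) with pins near (314,171) and (358,171). Next I measure them and check the choice in a crop.

```bash
python3 - <<'E'
from h import *
b=cam('top');a=cam('scene');P=pts(b)
def white(c):
    h=cv2.cvtColor(c['bgr'],cv2.COLOR_BGR2HSV); return ((h[...,1]<50)&(h[...,2]>170)).astype(np.uint8)
for n,c in(('top',b),('scene',a)):
    m=cv2.morphologyEx(white(c),cv2.MORPH_CLOSE,np.ones((3,3)))
    for k in cv2.findContours(m,0,2)[0]:
        if cv2.contourArea(k)<400: continue
        W=np.array([ray(c,*p[0],5)[:2] for p in k]).astype(np.float32)
        R=cv2.minAreaRect(W)
        if max(R[1])<400 and abs(R[0][1])<400 and R[0][0]>0:
            print(n,np.mean(k,0)[0].round(),np.round(R[0],1),np.round(R[1],1),round(R[2],1))
# black grip of small plate
for n,c,(u0,u1,v0,v1) in(('top',b,(180,242,152,206)),('scene',a,(284,340,188,232))):
    s=c['bgr'][v0:v1,u0:u1].max(2)<45
    v,u=np.nonzero(s); p=pts(c)[v+v0,u+u0]; q=p[p[:,2]>28]
    print(n,'grip',len(p),len(q),q.mean(0).round(1) if len(q) else 0, np.round(cv2.minAreaRect(q[:,:2].astype(np.float32)),1) if 0 else cv2.minAreaRect(q[:,:2].astype(np.float32)))
# housing: brass/blue/rim
for n,c,(u0,u1,v0,v1) in(('top',b,(295,375,140,205)),('scene',a,(170,245,185,250))):
    Q=pts(c)[v0:v1,u0:u1]; h=cv2.cvtColor(c['bgr'][v0:v1,u0:u1],cv2.COLOR_BGR2HSV)
    m=(h[...,0]>100)&(h[...,0]<130)&(h[...,1]>120)
    q=Q[m]; print(n,'blue',len(q),q.min(0).round(),q.max(0).round())
A=cv2.resize(b['bgr'][140:210,175:245],None,fx=5.5,fy=5.5,interpolation=2)
B=cv2.resize(b['bgr'][140:210,300:370],None,fx=5.5,fy=5.5,interpolation=2)
cv2.imwrite('pics/c.png',np.hstack([A,B]))
E
```

```text
top [278. 356.] [ 47.9 -46. ] [186.5  79.1] 43.1
top [291. 261.] [326.9 -95.1] [223.6 150.3] 83.2
top [189. 262.] [323.  224.6] [223.9 151.5] 57.7
top [210. 181.] [575.7 158.9] [105.7 154.5] 26.4
scene [310. 210.] [576.6 158.8] [103.8 155.3] 26.7
scene [230. 157.] [327.1 -95.8] [221.9 150.8] 83.1
scene [319. 152.] [323.5 222.5] [220.5 154.5] 57.7
top grip 0 0 0 ((0.0, 0.0), (0.0, 0.0), 0.0)
scene grip 82 52 [578.3 157.8  34.2] ((578.278076171875, 158.33973693847656), (14.005491256713867, 47.951210021972656), 26.719635009765625)
top blue 339 [ 535. -283.   50.] [ 636. -137.  147.]
scene blue 998 [ 531. -287.   54.] [1223.  -72. 1247.]
```

View pics/c.png

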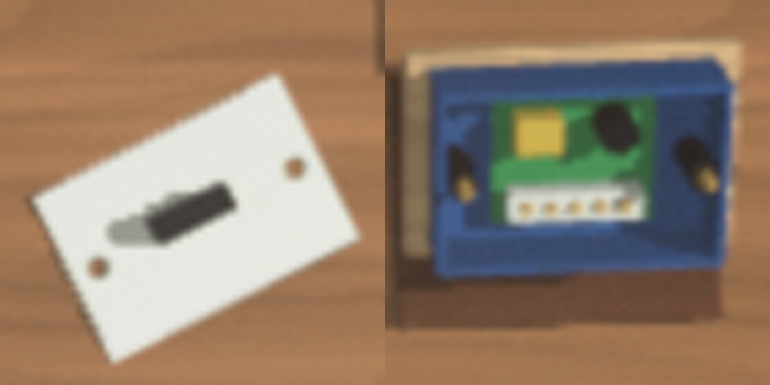

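The crop confirms the small plate at (210,180): it measures 105 x 155 mm, against about 222 x 151 for the other two. Its centre is (577,159) and its short axis is at 26.5°. The housing crop shows both pins. I move towards the cover now.

jog_arm --pt "-1 -0.47 0.2 0 0 0 1" --pt "-1 -0.47 0.2 0 0 0 1" --pt "-1 -0.47 0.2 0 0 0 1"

```text
clock: 0.5
ee_pos: [259.0, 475.2, 188.3]
orientation: [0.0, 0.173, 0.985, -0.002]
contact_force: [-0.9, 0.6, 0.7]
gripper_width: 0.998
grasp_force: 0.0
```

jog_arm --pt "-1 -0.47 0.2 0 0 0 1" --pt "-1 -0.47 0.2 0 0 0 1" --pt "-1 -0.47 0.2 0 0 0 1"

```text
clock: 0.8
ee_pos: [321.4, 413.6, 172.6]
orientation: [0.0, 0.174, 0.985, -0.001]
contact_force: [0.7, 1.2, -0.3]
gripper_width: 1.002
grasp_force: 0.0
```

jog_arm --pt "-1 -0.47 0.1 0 0 0 1" --pt "-1 -0.47 0.1 0 0 0 1" --pt "-1 -0.47 0.1 0 0 0 1"

```text
clock: 1.1
ee_pos: [384.3, 352.3, 165.2]
orientation: [0.0, 0.173, 0.985, -0.0]
contact_force: [-0.3, 1.2, -0.2]
gripper_width: 1.001
grasp_force: 0.0
```

jog_arm --pt "-1 -0.47 0 0 0 0 1" --pt "-1 -0.47 0 0 0 0 1" --pt "-1 -0.47 0 0 0 0 1"

```text
clock: 1.4
ee_pos: [447.2, 290.6, 165.7]
orientation: [0.001, 0.173, 0.985, 0.0]
contact_force: [0.1, 0.7, -0.4]
gripper_width: 0.995
grasp_force: 0.0
```

jog_arm --pt "-1 -0.47 0 0 0 0 1" --pt "-1 -0.47 0 0 0 0 1" --pt "-1 -0.47 0 0 0 0 1"

```text
clock: 1.7
ee_pos: [509.8, 228.5, 165.6]
orientation: [0.001, 0.173, 0.985, 0.0]
contact_force: [-0.2, 0.6, 0.1]
gripper_width: 0.999
grasp_force: 0.0
```

jog_arm --pt "-0.6 -0.47 0 0 0 0.485 1" --pt "-0.6 -0.47 0 0 0 0.485 1" --pt "-0.6 -0.47 0 0 0 0.485 1" --pt "-0.6 -0.47 0 0 0 0.485 1" --pt "-0.6 -0.47 0 0 0 0.485 1"

```text
clock: 2.2
ee_pos: [538.5, 180.0, 165.5]
orientation: [-0.001, 0.523, 0.852, 0.001]
contact_force: [-0.1, -0.8, 0.3]
gripper_width: 0.997
grasp_force: 0.0
```

```bash
cat >> h.py <<'E'
from scipy.spatial.transform import Rotation as Ro
def jog(p,R):
    o=r.get_obs(); T=Ro.from_quat(np.roll(o['orientation'],-1))
    print('pos',o['ee_pos'].round(1),'jog',(T.inv().apply(np.array(p)-o['ee_pos'])/80).round(3),((T.inv()*R).as_rotvec()/(np.pi/2)).round(3),'t',o['clock'])
def tool(zdir,ydir):
    z=np.array(zdir)/np.linalg.norm(zdir); y=np.array(ydir)-np.dot(ydir,z)*z; y/=np.linalg.norm(y)
    return Ro.from_matrix(np.stack([np.cross(y,z),y,z],1))
E
python3 - <<'E'
from h import *
w=cam('wrist');cv2.imwrite('pics/w1.png',w['bgr'])
print(-w['R'].T@w['t'],w['R'].round(2).tolist())
b=cam('top');a=cam('scene')
for n,c in(('wrist',w),):
    m=(c['bgr'].min(2)>150).astype(np.uint8)
    for k in cv2.findContours(m,0,2)[0]:
        if cv2.contourArea(k)<1500: continue
        W=np.array([ray(c,*p[0],5)[:2] for p in k]).astype(np.float32); print(n,cv2.minAreaRect(W))
an=np.deg2rad(26.6); jog([577.5,158.7,60],tool([0,0,-1],[np.cos(an),np.sin(an),0]))
s=cv2.resize(a['bgr'][180:255,165:250],None,fx=7,fy=7,interpolation=2)
cv2.imwrite('pics/hs.png',s)
E
```

```text
[503.39076836 247.91034741 345.33070773] [[0.89, 0.45, -0.0], [0.44, -0.86, 0.26], [0.12, -0.23, -0.97]]
wrist ((358.2977600097656, -19.960281372070312), (60.73066711425781, 103.52224731445312), 83.35749816894531)
wrist ((574.4749145507812, 158.51824951171875), (104.40707397460938, 154.01834106445312), 26.826845169067383)
wrist ((330.3707580566406, 217.20571899414062), (223.59616088867188, 128.38763427734375), 57.76607131958008)
pos [538.7 179.5 165.6] jog [-0.457  0.31   1.319] [-0.    -0.001  0.01 ] t 2.35
```

View pics/w1.png

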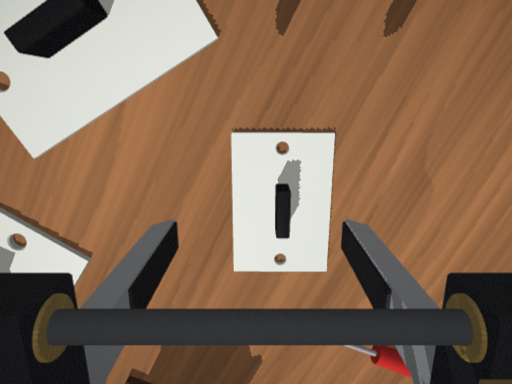

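View pics/hs.png

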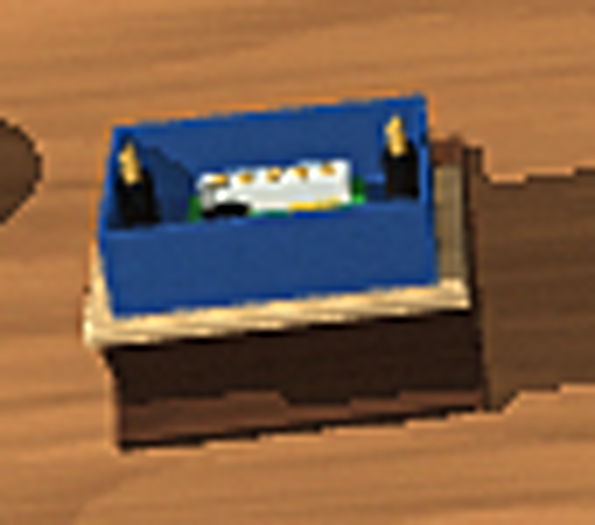

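Wrist view: the cover's centre is at pixel (281,200), square to the fingers, with the rib at (283,210). It gives (574.5,158.5), against (577,159) from the fixed cameras. Scene crop: pin tips at about (183.3,201.1) and (221.7,197.4). I descend and grip.

jog_arm --pt "-0.45 0.3 1 0 0 0.01 1" --pt "-0.45 0.3 1 0 0 0.01 1" --pt "-0.45 0.3 1 0 0 0.01 1" --pt "-0.45 0.3 1 0 0 0.01 1"

```text
clock: 2.75
ee_pos: [576.7, 157.4, 85.1]
orientation: [-0.001, 0.526, 0.85, -0.0]
contact_force: [0.2, 0.1, 1.3]
gripper_width: 0.999
grasp_force: 0.0
```

```bash
python3 - <<'E'
from h import *
an=np.deg2rad(26.7); jog([576.5,158.7,9],tool([0,0,-1],[np.cos(an),np.sin(an),0]))
b=cam('top');a=cam('scene')
def M(c): return c['camera_matrix']@np.c_[c['R'],c['t']]
Ma,Mb=M(a),M(b)
A=np.array([[183.3,201.1],[221.7,197.4]]).T; B=np.array([[359.1,172.7],[314.5,174.5]]).T
X=cv2.triangulatePoints(Ma,Mb,A,B);X=(X[:3]/X[3]).T
print('tips R,L',X.round(1),np.linalg.norm(X[1]-X[0]))
hz=115+17*np.cos(np.pi/6)
for i in range(2): print(ray(a,*A[:,i],hz).round(1),ray(b,*B[:,i],hz).round(1))
E
```

```text
pos [576.7 157.4  85.1] jog [0.014 0.007 0.952] [-0.001 -0.001 -0.003] t 2.75
tips R,L [[ 573.1 -273.3  130.6]
 [ 569.3 -149.3  128.5]] 124.10863476337684
[ 572.8 -272.4  129.7] [ 573.2 -274.5  129.7]
[ 570.2 -148.   129.7] [ 569.1 -150.2  129.7]
```

The triangulated tips are 124.1 mm apart at about 129.6 mm height, which matches the given sizes. Now the grip.

jog_arm --pt "0.01 0.01 0.5 0 0 0 1" --pt "0.01 0.01 0.8 0 0 0 1" --pt "0.01 0.01 0.95 0 0 0 1" --pt "0.01 0.01 0.95 0 0 0 1" --pt "0.01 0.01 0.95 0 0 0 0.5" --squeeze 45

```text
clock: 3.35
ee_pos: [579.0, 158.0, 11.1]
orientation: [0.001, 0.527, 0.85, 0.001]
contact_force: [0.0, 0.2, -0.5]
gripper_width: 0.945
grasp_force: 0.0
```

jog_arm --pt "0 0 0 0 0 0 0" --pt "0 0 0 0 0 0 0" --pt "0 0 0 0 0 0 0" --pt "0 0 0 0 0 0 0" --pt "0 0 0 0 0 0 0"

```text
clock: 3.85
ee_pos: [578.0, 157.5, 9.7]
orientation: [0.0, 0.527, 0.85, 0.0]
contact_force: [0.1, -0.2, -0.4]
gripper_width: 0.528
grasp_force: 0.0
```

jog_arm --pt "0 0 0 0 0 0 0" --pt "0 0 0 0 0 0 0" --pt "0 0 0 0 0 0 0"

```text
clock: 4.15
ee_pos: [577.9, 157.5, 9.4]
orientation: [-0.0, 0.527, 0.85, -0.0]
contact_force: [0.2, -0.1, 0.5]
gripper_width: 0.271
grasp_force: 0.0
```

jog_arm --pt "0 0 0 0 0 0 0" --pt "0 0 0 0 0 0 0" --pt "0 0 0 0 0 0 0" --pt "0 0 0 0 0 0 0" --pt "0 0 0 0 0 0 0"

```text
clock: 4.65
ee_pos: [577.5, 157.4, 9.4]
orientation: [-0.0, 0.527, 0.85, -0.0]
contact_force: [-0.9, -0.0, 0.6]
gripper_width: 0.142
grasp_force: 45.0
```

jog_arm --pt "0 0 -0.3 0 0 0 0" --pt "0 0 -0.6 0 0 0 0" --pt "0 0 -1 0 0 0 0" --pt "0 0 -1 0 0 0 0"

```text
clock: 5.05
ee_pos: [581.5, 158.2, 93.4]
orientation: [0.003, 0.527, 0.85, 0.003]
contact_force: [1.3, 0.1, -2.2]
gripper_width: 0.145
grasp_force: 45.0
```

jog_arm --pt "0 0 -0.5 0 0 0 0" --pt "0 0 -1 0 0 0 0" --pt "0 0 -1 0 0 0 0" --pt "0 0 -1 0 0 0 0"

```text
clock: 5.45
ee_pos: [577.8, 157.5, 168.7]
orientation: [-0.0, 0.527, 0.85, 0.0]
contact_force: [-0.4, -0.8, -2.7]
gripper_width: 0.147
grasp_force: 45.0
```

jog_arm --pt "0 0 -0.5 0 0 0 0" --pt "0 0 -1 0 0 0 0" --pt "0 0 -1 0 0 0 0" --pt "0 0 -1 0 0 0 0"

```text
clock: 5.85
ee_pos: [577.2, 157.4, 247.3]
orientation: [-0.001, 0.527, 0.85, -0.001]
contact_force: [-0.8, 0.6, -3.4]
gripper_width: 0.145
grasp_force: 45.0
```

jog_arm --pt "-0.5 -0.25 0 0 0 0 0" --pt "-1 -0.5 0 0 0 0 0" --pt "-1 -0.5 0 0 0 0 0" --pt "-1 -0.5 0 0 0 0 0"

```text
clock: 6.25
ee_pos: [576.0, 67.3, 246.1]
orientation: [-0.003, 0.528, 0.849, -0.001]
contact_force: [0.8, 0.2, -3.4]
gripper_width: 0.144
grasp_force: 45.0
```

jog_arm --pt "-0.5 -0.25 0 0 0 0 0" --pt "-1 -0.5 0 0 0 0 0" --pt "-1 -0.5 0 0 0 0 0" --pt "-1 -0.5 0 0 0 0 0"

```text
clock: 6.65
ee_pos: [576.7, -20.8, 247.7]
orientation: [-0.002, 0.528, 0.85, -0.0]
contact_force: [0.2, 0.7, -2.5]
gripper_width: 0.149
grasp_force: 45.0
```

jog_arm --pt "-0.5 -0.25 0 0 0 0 0" --pt "-1 -0.5 0 0 0 0 0" --pt "-1 -0.5 0 0 0 0 0" --pt "-1 -0.5 0 0 0 0 0"

```text
clock: 7.05
ee_pos: [576.9, -109.5, 248.4]
orientation: [-0.001, 0.527, 0.85, 0.001]
contact_force: [0.2, -0.0, -2.8]
gripper_width: 0.145
grasp_force: 45.0
```

```bash
cat >> h.py <<'E'
yaw=np.deg2rad(1.6); c_,s_=np.cos(yaw),np.sin(yaw)
zh=np.array([-.5*c_,-.5*s_,.75**.5]); xh=np.array([.75**.5*c_,.75**.5*s_,.5]); yh=np.array([-s_,c_,0])
O=np.array([571.2,-211.3,129.7])-17*zh
def goal(h,dx=0,dy=0): return O+(h+9.4)*zh+dx*xh+dy*yh
RT=tool(-zh,xh)
E
python3 - <<'E'
from h import *
jog(goal(80),RT); print(O,goal(80))
E
```

```text
pos [ 576.9 -109.5  248.4] jog [-0.921 -1.04   0.698] [-0.329 -0.074  0.268] t 7.05
[ 579.69668598 -211.06266607  114.97756814] [ 535.01411384 -212.31076332  192.40023923]
```

jog_arm --pt "-0.3 -0.3 0.1 -0.329 -0.074 0.268 0" --pt "-0.6 -0.6 0.2 -0.329 -0.074 0.268 0" --pt "-0.9 -1 0.4 -0.329 -0.074 0.268 0" --pt "-0.9 -1 0.4 -0.329 -0.074 0.268 0" --pt "-0.9 -1 0.4 -0.329 -0.074 0.268 0"

```text
clock: 7.55
ee_pos: [534.8, -208.3, 215.5]
orientation: [0.181, 0.674, 0.691, 0.187]
contact_force: [0.9, 0.3, -3.0]
gripper_width: 0.141
grasp_force: 45.0
```

```bash
python3 - <<'E'
from h import *
jog(goal(80),RT)
E
```

```text
pos [ 534.8 -208.3  215.5] jog [-0.05  -0.144  0.251] [ 0.001 -0.    -0.002] t 7.55
```

jog_arm --pt "-0.05 -0.14 0.3 0 0 0 0" --pt "-0.05 -0.14 0.6 0 0 0 0" --pt "-0.05 -0.14 0.65 0 0 0 0" --pt "-0.05 -0.14 0.65 0 0 0 0" --pt "-0.05 -0.14 0.65 0 0 0 0"

```text
clock: 8.05
ee_pos: [554.6, -213.7, 167.8]
orientation: [0.182, 0.672, 0.693, 0.186]
contact_force: [0.5, 0.2, -2.7]
gripper_width: 0.144
grasp_force: 45.0
```

```bash
python3 - <<'E'
from h import *
jog(goal(17),RT)
a=cam('scene');b=cam('top');w=cam('wrist')
A=cv2.resize(a['bgr'][165:255,160:250],(400,400),interpolation=2);B=cv2.resize(b['bgr'][130:210,290:390],(400,320),interpolation=2)
B=np.vstack([B,np.zeros((80,400,3),np.uint8)])
cv2.imwrite('pics/h2.png',np.hstack([A,B])); cv2.imwrite('pics/w2.png',w['bgr'])
E
```

```text
pos [ 554.6 -213.7  167.8] jog [ 0.025 -0.059  0.398] [0.002 0.001 0.002] t 8.05
```

View pics/h2.png

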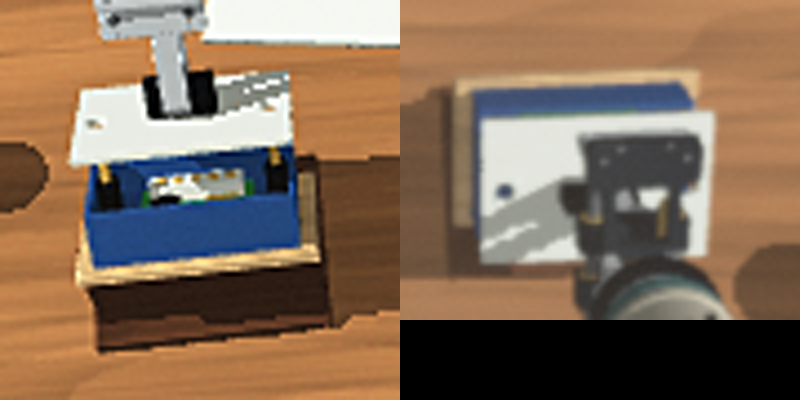

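View pics/w2.png

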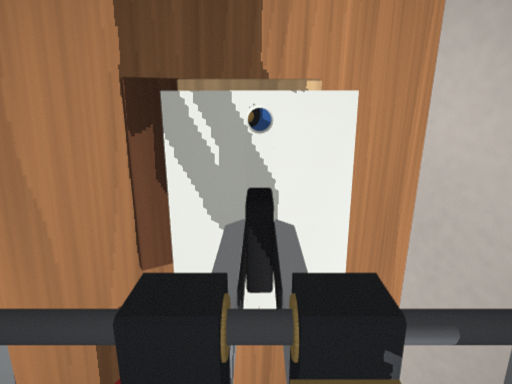

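Scene crop: holes at about (181.4,193.1) and (220.3,189.1), right above the pins. Top crop: one hole at about (316,177.5), the other at (363,176) beside the gripper. The wrist view shows a pin through the hole at (259,119). Now I measure hole against pin within each camera.

```bash
cat >> h.py <<'E'
def onplane(c,u,v,h):
    d=c['R'].T@np.linalg.inv(c['camera_matrix'])@[u,v,1]; o=-c['R'].T@c['t']
    X=o+d*(((O+h*zh-o)@zh)/(d@zh)); return np.array([(X-O)@xh,(X-O)@yh])
def hole(c,u,v,R=3):
    u0,v0=int(round(u)),int(round(v)); g=c['bgr'].astype(float).mean(2)[v0-R:v0+R+1,u0-R:u0+R+1]
    w=np.clip(np.median(g)-15-g,0,None); V,U=np.mgrid[v0-R:v0+R+1,u0-R:u0+R+1]
    return (w*U).sum()/w.sum(),(w*V).sum()/w.sum()
E
python3 - <<'E'
from h import *
h=((r.get_obs()['ee_pos']-O)@zh)-9.4; print('h',h, 'tcp xy',[(r.get_obs()['ee_pos']-O)@q for q in(xh,yh)])
a=cam('scene');b=cam('top');w=cam('wrist')
for n,c,u,v,sd in(('scene R',a,181.4,193.1,0),('scene L',a,220.3,189.1,0),('top L',b,316,177.5,0),('top R',b,363,176,0)):
    p=hole(c,u,v); print(n,np.round(p,1),onplane(c,*p,h+2.5).round(1),onplane(c,u,v,h+2.5).round(1))
for n,c,u,v in(('tip sR',a,183.3,201.1),('tip sL',a,221.7,197.4),('tip tL',b,314.5,174.5),('tip tR',b,359.1,172.7)):
    print(n,onplane(c,u,v,17).round(1))
p=hole(w,259,119,20);print('wrist',p,onplane(w,*p,h+2.5).round(1))
# corners of cover
for n,c,(u0,u1,v0,v1) in(('scene',a,(165,235,175,210)),('top',b,(305,375,150,200))):
    m=np.zeros(c['bgr'].shape[:2],np.uint8); m[v0:v1,u0:u1]=(c['bgr'].min(2)>(110))[v0:v1,u0:u1]
    k=np.vstack([q for q in cv2.findContours(m,0,2)[0] if cv2.contourArea(q)>60])
    W=np.array([onplane(c,*q[0],h+5) for q in k],np.float32); print(n,cv2.minAreaRect(W))
E
```

```text
h 49.25131159659531 tcp xy [np.float64(4.541108642854812), np.float64(-2.70802689413886)]
scene R [180.4 192.4] [  3.  -64.8] [  8.4 -61.1]
scene L [219.2 186.9] [-7.4 59.3] [ 8.1 62.6]
top L [316.  177.7] [ 3.9 61. ] [ 4.5 61.1]
top R [361.5 174.4] [  8.9 -61.8] [  4.1 -66.2]
tip sR [ -0.3 -61.2]
tip sL [ 1.3 63.4]
tip tL [-0.4 61.1]
tip tR [  0.3 -63.2]
wrist (np.float64(256.7592452950634), np.float64(121.0445537641487)) [ 2.3 60.6]
scene ((17.062755584716797, 0.7079010009765625), (197.13827514648438, 181.94863891601562), 53.29579544067383)
top ((18.180458068847656, 6.1365203857421875), (170.8873291015625, 133.43580627441406), 89.95979309082031)
```

jog_arm --pt "0 -0.055 0.1 0 0 0 0" --pt "0 -0.055 0.2 0 0 0 0" --pt "0 -0.055 0.3 0 0 0 0" --pt "0 -0.055 0.3 0 0 0 0" --pt "0 -0.055 0.3 0 0 0 0"

```text
clock: 8.85
ee_pos: [562.1, -214.2, 143.3]
orientation: [0.182, 0.673, 0.693, 0.185]
contact_force: [-0.5, -0.7, -3.0]
gripper_width: 0.144
grasp_force: 45.0
```

```bash
python3 - <<'E'
from h import *
o=r.get_obs()['ee_pos'];h=((o-O)@zh)-9.4; print('h',h, 'tcp xy',[(o-O)@q for q in(xh,yh)]); jog(goal(17,0,-2.5),RT)
a=cam('scene');b=cam('top');w=cam('wrist')
A=cv2.resize(a['bgr'][180:220,165:245],(480,240),interpolation=2)
B=cv2.resize(b['bgr'][160:190,300:375],(480,192),interpolation=2)
C=w['bgr'][60:180,140:380]; C=cv2.resize(C,(320,160))
D=np.zeros((592-160*0,480,3),np.uint8);D[:240]=A;D[240:432]=B;D[432:592,:320]=C
cv2.imwrite('pics/h3.png',D)
E
```

```text
h 23.90895488789672 tcp xy [np.float64(-1.139183439880675), np.float64(-2.642269810248476)]
pos [ 562.1 -214.2  143.3] jog [0.002 0.014 0.086] [0.001 0.001 0.001] t 8.85
```

View pics/h3.png

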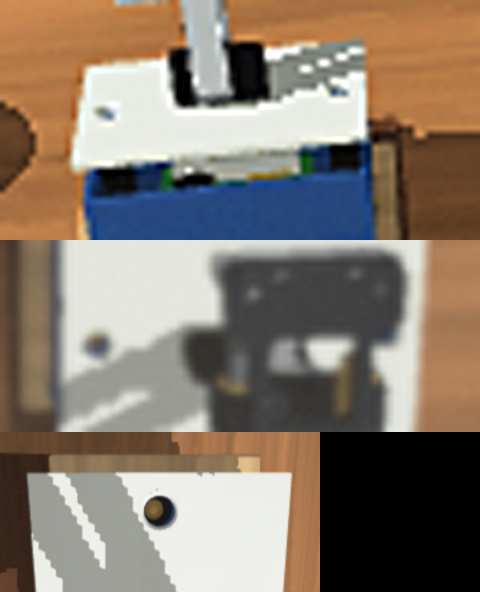

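Wrist crop: the left pin's brass tip is at about (255.5,119) inside the hole centred at (259.6,120), so the hole sits a little to +x. I quantify that.

```bash
cat >> h.py <<'E'
def chk():
    o=r.get_obs()['ee_pos'];h=((o-O)@zh)-9.4
    w=cam('wrist'); s=w['bgr'][85:150,225:295]; f=s.astype(int)
    dark=(s.max(2)<105).astype(np.uint8)
    k=max(cv2.findContours(dark,0,2)[0],key=cv2.contourArea); (x,y),R=cv2.minEnclosingCircle(k)
    H=(x+225,y+85)
    m=(f[...,2]-f[...,0]>35); m[:, :]&=np.hypot(*(np.indices(m.shape)[::-1]-np.array([x,y])[:,None,None]))<R
    v,u=np.nonzero(m); T=(u.mean()+225,v.mean()+85)
    hh=onplane(w,*H,h+5);tt=onplane(w,*T,16.5)
    print('h',h.round(1),'hole px',np.round(H,1),'R',round(R,1),'tip',np.round(T,1),len(u),'hole',hh.round(1),'tip',tt.round(1),'diff',(hh-tt).round(1))
    return w
E
python3 - <<'E'
from h import *
w=chk(); cv2.imwrite('pics/w3.png',cv2.resize(w['bgr'][85:150,225:295],None,fx=6,fy=6))
a=cam('scene');h=23.9
for n,c,u,v in(('sR',a,165+104/6,180+113/6),('sL',a,165+339/6,180+90/6)): print(n,onplane(c,u,v,h+3.5).round(1))
print(onplane(cam('top'),300+97/6.4,160+104/6.4,h+3.5))
E
```

```text
h 24.6 hole px [259. 119.] R 11.4 tip [254.9 117.5] 152 hole [-1.3 61.8] tip [-3.6 61.7] diff [2.3 0.1]
sR [  2.7 -62.4]
sL [ 3.8 63.8]
[-1.58072045 60.44559495]
```

View pics/w3.png

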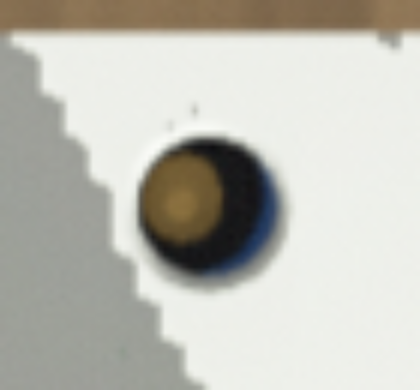

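Wrist crop: the brass pin, 8 mm wide, is centred 2.3 mm to -x of the hole centre and centred in y. The scene camera agrees. I shift by -2 mm in x, go down to the tip height and check again.

jog_arm --pt "0 -0.026 0 0 0 0 0" --pt "0 -0.026 0.03 0 0 0 0" --pt "0 -0.026 0.05 0 0 0 0" --pt "0 -0.026 0.05 0 0 0 0"

```text
clock: 9.55
ee_pos: [562.3, -214.3, 139.1]
orientation: [0.182, 0.673, 0.693, 0.185]
contact_force: [0.9, -0.5, -2.2]
gripper_width: 0.145
grasp_force: 45.0
```

```bash
python3 - <<'E'
from h import *
w=chk(); cv2.imwrite('pics/w4.png',cv2.resize(w['bgr'][85:150,225:295],None,fx=6,fy=6)); o=r.get_obs();print(o['ee_pos'],o['contact_force'],[(o['ee_pos']-O)@q for q in(xh,yh)])
E
```

```text
h 20.2 hole px [259.1 119.2] R 11.5 tip [259.1 118.4] 159 hole [-3.7 61.9] tip [-3.7 61.7] diff [0.  0.1]
[ 562.31805441 -214.30873551  139.18869302] [-0.15074999 -0.47884856 -2.06933334] [np.float64(-3.017398793536593), np.float64(-2.759563971165946)]
```

Aligned at the left pin, and the scene camera gave the same offset at the right one. I lower it in steps and watch the force.

jog_arm --pt "0 0 0.03 0 0 0 0" --pt "0 0 0.06 0 0 0 0" --pt "0 0 0.09 0 0 0 0" --pt "0 0 0.12 0 0 0 0" --pt "0 0 0.12 0 0 0 0"

```text
clock: 10.1
ee_pos: [567.1, -214.1, 130.6]
orientation: [0.182, 0.673, 0.693, 0.185]
contact_force: [-0.3, -0.1, -2.6]
gripper_width: 0.146
grasp_force: 45.0
```

```bash
python3 - <<'E'
from h import *
w=chk(); o=r.get_obs();print(o['contact_force'].round(1),o['torque'].round(2),[((o['ee_pos']-O)@q).round(1) for q in(xh,yh,zh)])
E
```

```text
h 10.5 hole px [259. 119.] R 11.7 tip [259.3 119.7] 183 hole [-3.8 62. ] tip [-3.6 61.7] diff [-0.2  0.3]
[-0.5 -0.9 -2.3] [-0.07  0.51 -0.02] [np.float64(-3.1), np.float64(-2.7), np.float64(20.0)]
```

jog_arm --pt "0 0 0.03 0 0 0 0" --pt "0 0 0.06 0 0 0 0" --pt "0 0 0.09 0 0 0 0" --pt "0 0 0.09 0 0 0 0"

```text
clock: 10.55
ee_pos: [570.7, -214.0, 124.4]
orientation: [0.182, 0.673, 0.693, 0.185]
contact_force: [-0.8, 0.2, -2.7]
gripper_width: 0.147
grasp_force: 45.0
```

jog_arm --pt "0 0 0.015 0 0 0 0" --pt "0 0 0.03 0 0 0 0" --pt "0 0 0.03 0 0 0 0"

```text
clock: 10.85
ee_pos: [571.8, -214.2, 123.4]
orientation: [0.182, 0.673, 0.693, 0.185]
contact_force: [-4.0, -0.2, 2.9]
gripper_width: 0.149
grasp_force: 45.0
```

```bash
python3 - <<'E'
from h import *
w=chk(); o=r.get_obs();print(o['contact_force'].round(1),o['torque'].round(2),[((o['ee_pos']-O)@q).round(1) for q in(xh,yh,zh)])
E
```

```text
h 1.9 hole px [258.9 118.6] R 12.0 tip [258.6 120.5] 205 hole [-3.5 61.9] tip [-3.7 61.6] diff [0.2 0.3]
[-4.7 -0.4  4.8] [0.1  0.97 0.08] [np.float64(-2.7), np.float64(-3.0), np.float64(11.3)]
```

jog_arm --pt "0 0 0.015 0 0 0 0" --pt "0 0 0.025 0 0 0 0" --pt "0 0 0.025 0 0 0 0"

```text
clock: 11.2
ee_pos: [571.8, -214.2, 123.3]
orientation: [0.183, 0.672, 0.693, 0.185]
contact_force: [-19.2, -0.1, 20.1]
gripper_width: 0.144
grasp_force: 45.0
```

```bash
python3 - <<'E'
from h import *
w=chk(); o=r.get_obs();print(o['contact_force'].round(1),o['torque'].round(2),[((o['ee_pos']-O)@q).round(1) for q in(xh,yh,zh)])
a=cam('scene');b=cam('top')
A=cv2.resize(a['bgr'][175:255,165:245],(500,500),interpolation=2); W=np.vstack([cv2.resize(w['bgr'][60:280,140:380],(300,275)),np.zeros((225,300,3),np.uint8)])
cv2.imwrite('pics/h5.png',np.hstack([A,W]))
E
```

```text
h 1.8 hole px [258.8 118.8] R 11.9 tip [258.8 120.4] 205 hole [-3.6 61.8] tip [-3.6 61.7] diff [0.  0.2]
[-19.4  -0.3  19.7] [0.29 1.89 0.15] [np.float64(-2.7), np.float64(-2.9), np.float64(11.2)]
```

View pics/h5.png

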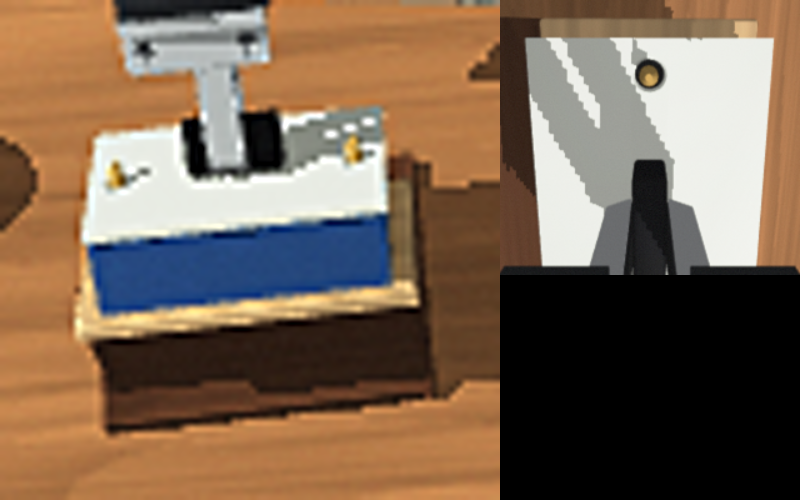

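The picture shows both brass pins standing through the holes, at (115,175) and (352,150) in the crop, with the cover flat on the rim and a firm stop at about 27 N. I ease off, release and retreat along the tool axis.

jog_arm --pt "0 0 -0.02 0 0 0 0" --pt "0 0 -0.02 0 0 0 0" --pt "0 0 -0.02 0 0 0 0.4" --pt "0 0 -0.02 0 0 0 0.5" --pt "0 0 -0.02 0 0 0 0.5"

```text
clock: 11.85
ee_pos: [572.7, -214.4, 122.5]
orientation: [0.182, 0.673, 0.693, 0.186]
contact_force: [-0.6, 0.2, -0.3]
gripper_width: 0.364
grasp_force: 0.0
```

jog_arm --pt "0 0 -0.02 0 0 0 0.5" --pt "0 0 -0.02 0 0 0 0.5" --pt "0 0 -0.1 0 0 0 0.5" --pt "0 0 -0.3 0 0 0 0.5" --pt "0 0 -0.6 0 0 0 0.5"

```text
clock: 12.35
ee_pos: [547.3, -214.2, 163.4]
orientation: [0.181, 0.673, 0.693, 0.185]
contact_force: [-0.3, -0.3, 0.3]
gripper_width: 0.502
grasp_force: 0.0
```

jog_arm --pt "0 0 -0.5 0 0 0 0.5" --pt "0 0 -1 0 0 0 0.5" --pt "0 0 -1 0 0 0 0.5" --pt "0 0 -1 0 0 0 0.5"

```text
clock: 12.75
ee_pos: [507.8, -216.1, 234.2]
orientation: [0.183, 0.673, 0.692, 0.185]
contact_force: [0.1, -0.3, -1.0]
gripper_width: 0.5
grasp_force: 0.0
```

```bash
python3 - <<'E'
from h import *
o=r.get_obs();print(o['contact_force'].round(1),o['gripper_width'],o['ee_pos'])
a=cam('scene');b=cam('top');P=pts(a)
m=np.zeros((384,512),bool);m[185:225,165:240]=(a['bgr'].min(2)>150)[185:225,165:240]
q=P[m];q=q[np.abs((q-O)@zh-5)<10]; H=np.c_[(q-O)@xh,(q-O)@yh,np.ones(len(q))]
print(len(q),'plane slopes,height',np.linalg.lstsq(H,(q-O)@zh,rcond=None)[0].round(3))
A=cv2.resize(a['bgr'][175:255,165:245],(400,400),interpolation=2);B=cv2.resize(b['bgr'][130:210,295:375],(400,400),interpolation=2)
cv2.imwrite('pics/f.png',np.hstack([A,B]))
E
```

```text
[ 0.1 -0.3 -1. ] 0.49970382913808914 [ 507.79935053 -216.0723363   234.20088699]
614 plane slopes,height [-3.000e-03 -1.000e-03  6.296e+00]
```

View pics/f.png

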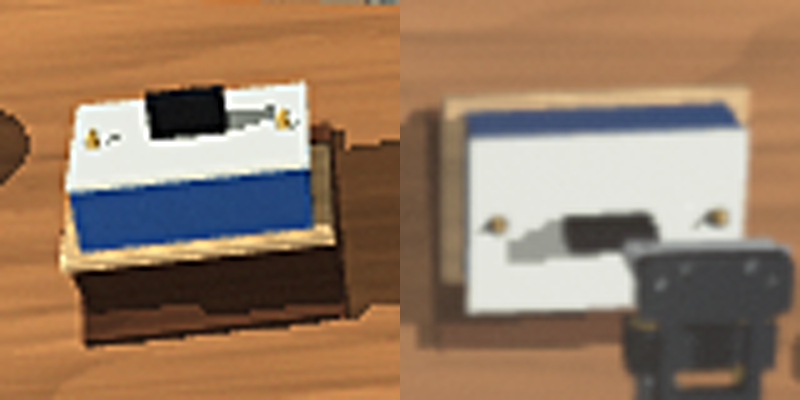

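The cover lies parallel to the rim (slopes under 0.003), with its face 6.3 mm up against the expected 5 mm, which is within calibration. Both pins show through at scene crop (93,138) and (283,118), and the gripper is clear.

```bash
python3 -c "
from bench import r
print(r.hand_in())"
```

```text
the job is handed in; nothing more can be done
None
```

The cover is seated flush on the box with both pins through its holes, the gripper has let go and is clear, and I handed the job in at about 13 s without touching the candle, bowl or screwdriver; no verdict was returned.

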